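# Fetch the flux tin from behind the bottles

### The arm

A 6-joint arm with a two-finger parallel gripper is mounted at the origin on a cart in front of the work surface, level with it; the furniture and walls round the work are solid. World frame = base frame: x ahead of the robot, y to its left, z up, the work surface at z = 0. Lengths are in m, angles in rad, forces in N, time in s.
With the tool pointing down it reaches from about 0.3 to 0.95 m from the base axis. Payload 3.1 kg.
Tool frame: the origin (TCP) lies midway between the tips of the shut fingers; the grasp point (between the pads) lies 19 mm behind it; z points along the fingers, y is the direction in which the jaws open and shut (so a half turn about z gives the same grasp; the last joint's range is limited). The gripper opens to 85 mm and grips with 20 to 120 N. Pads are 22 mm wide; open, the fingers measure 114 mm over their backs; the gripper's body (76 mm by 85 mm) begins 54 mm behind the grasp point. The pads swing forward as they close: fully open they stand 13 mm farther back than shut.
Start: joints at [-1.291, 0.308, 1.634, -0, 1.2, -0.07], TCP at [0.214, -0.587, 0.231] pointing down, gripper open.
Joint ranges: [-3.06, 3.06], [-0.79, 1.96], [0.05, 2.63], [-1.19, 4.34], [0.05, 2.64], [-2.94, 2.94]. Speed limits (rad/s): [2.79, 2.79, 3.14, 3.14, 3.14, 3.14].

### API

Orientations are given as a unit quaternion [w, x, y, z].
In Python, from station import arm, optics gives the robot as it stands. Calls block until the motion is done:
- arm.goto(position, orientation): joint-space move of the TCP to a pose.
- arm.move_l(position, attitude=None, rate=0.15): straight line of the TCP; attitude=None keeps the orientation; rate is the mean speed in m/s.
- arm.move_joints(angles): joint-space move.
- arm.command_gripper(opening, effort=None): opening from 0.0 (shut) to 1.0 (fully open); effort is the grip in N (None keeps the last); returns when the fingers have stopped.
- arm.dwell(seconds).
- arm.ik(position, orientation): joint angles nearest the present ones, or None.
- arm.get_state(): the state.
- optics.snapshot(name): name is "scene" or "top" or "wrist"; returns a dict with "pixels" (480x640x3 uint8, blue, green, red), "z_map" (480x640 float32, m along the optical axis (not along the pixel's ray), 0 where there is no reading), "camera_matrix" (3x3 intrinsics, pixels), "k1" (the pictures are not rectified: a ray, as slopes to the right and down, at radius r is drawn at 1 + k1 r^2 times it, then the intrinsics apply), "pose" (4x4, takes a point from camera to world coordinates). Camera axes: x right, y up, looking along -z (the intrinsics and any distortion apply to the point x, -y, -z); pixel columns grow to the right and rows downward; lengths in m; the calibration is good to about 2 mm. A picture is of the moment at which its call begins.
A pose or a line that the arm cannot do raises arm.PlanningError and nothing moves.
- arm.finish_job(): hands the job in, once; it reports no verdict.
The state is a dict: "t": time; "qpos": joint angles; "qvel": joint speeds; "joint_efforts": joint torques, N m; "tcp_pos": TCP position; "orientation": TCP orientation; "contact_force": force on the tool from outside, world axes, zero at the start; "wrist_torque": the same for the moment, N m; "width": opening from 0.0 (shut) to 1.0 (fully open).
Only numpy, scipy, OpenCV 4.12 (cv2) and the standard library are available. Lean on these libraries where they do the work, as an engineer would, in place of code of your own. Each camera call takes 0.05 s, during which the arm holds its last target.

### The job

Fetch the flux tin that stands behind the two bottles in the wooden tray: first stand both bottles aside, upright, in the black tray, and while they wait there set the tin upright down in the round recess of the grey repair mat. Then put each bottle back upright on exactly the mark where it stood before. Do not knock a bottle over, and leave the transformer and the heatsink where they are.

Things in the scene. Friction and masses are not known exactly. Their poses are not given: they have to be found in the camera images.
- flux_bottle: amber dropper bottle, loose, upright, 102 mm high: round body 32 mm in diameter up to 70 mm, collar 24 mm in diameter up to 77 mm, then a narrow black rubber bulb about 12 mm wide. Origin at the centre of its underside, z up. About 0.07 kg. It starts on one of the two front marks of the wooden tray
- cleaner_bottle: white plastic bottle with a white screw cap, loose, upright, 84 mm high, body and cap 44 to 46 mm in diameter. Origin at the centre of its underside, z up. About 0.12 kg. It starts on the other front mark of the wooden tray
- flux_tin: low round flux tin with a yellow lid, loose, 22 mm high, lid (upper 9 mm) 47 mm in diameter, lower part 45 mm. Origin at the centre of its underside, z up. About 0.06 kg. It starts on the rear mark of the wooden tray, close behind the two bottles
- stock_tray: wooden tray, fixed in a run, 112 mm along its x, 142 mm along its y; floor 3 mm thick, rim 10 mm high and 4 mm thick. Origin at the centre of its underside; x points to the rear. Three flush black discs, 54 mm across, mark places: front ones at about x -21 mm, y +35 and -35 mm, rear one at x +21 mm, y 0. Which bottle is on which front mark varies
- drip_tray: empty black plastic tray, fixed for the whole run, the side area for the bottles: 100 mm along its x, 170 mm along its y, floor 3 mm thick, rim 8 mm high and 4 mm thick. Origin at the centre of its underside. It lies nearer the robot than the wooden tray, left or right, the repair mat on the other side
- repair_mat: grey repair mat, fixed for the whole run, 100 mm along its x, 170 mm along its y, 12 mm thick. In its middle a round recess 62 mm in diameter, 7 mm deep (its floor 5 mm over the bench), on both sides of it two small square pockets. Origin at the centre of its underside, straight under the centre of the recess
- small_transformer: small mains transformer with wires, 98 x 77 x 44 mm, a bystander at the left of the wooden tray, loose; not to be moved. Origin at the centre of its underside
- heatsink: dark finned heatsink, 40 x 60 x 27 mm, a bystander at the right of the wooden tray, loose; not to be moved. Origin at the centre of its underside
There are look-alikes about, which are no part of the job. What is shaped like the cleaner_bottle but red is not meant.

How it is judged:
By the outcome, as a careful person would: the job done as asked, in the order asked, and still so for the second after the job is handed in, with the robot touching nothing.
It also fails if it takes over 120 s, if anything falls off the work surface, if the arm or the gripper's body presses on something with over 40 N, if the wrist force passes 120 N, or if a joint passes its speed limit or range.

## Working session

There is one attempt and no reset: what is moved stays moved. The work goes in short steps, each a Python script; the robot and the scene stay as the last script left them, time stands still between calls to the robot, and variables do not carry over. Pictures are saved under pics/ and viewed, and the job is handed in when it is done.

```bash
ls -la; mkdir -p pics
cat > h.py <<'E'
import numpy as np, cv2
from station import arm, optics
def undist(s,u,v):
    K=s["camera_matrix"];x=(u-K[0,2])/K[0,0];y=(v-K[1,2])/K[1,1]
    rd=np.hypot(x,y);r=rd
    for _ in range(30): r=rd/(1+s["k1"]*r*r)
    f=np.where(rd>0,r/np.maximum(rd,1e-12),1.0)
    return x*f,y*f
def ray(s,u,v):
    x,y=undist(s,float(u),float(v));P=np.array(s["pose"])
    return P[:3,3],P[:3,:3]@np.array([x,-y,-1.0])
def onplane(s,u,v,z):
    o,d=ray(s,u,v);return o+d*(z-o[2])/d[2]
def cloud(s):
    v,u=np.mgrid[0:480,0:640].astype(float);x,y=undist(s,u,v);z=s["z_map"]
    P=np.array(s["pose"]);p=np.stack([x*z,-y*z,-z],-1)
    w=p@P[:3,:3].T+P[:3,3];w[z<=0]=np.nan
    return w
E
python3 - <<'E'
from h import *
import pickle
for n in ("scene","top","wrist"):
    s=optics.snapshot(n);cv2.imwrite(f"pics/{n}0.png",s["pixels"]);pickle.dump(s,open(f"{n}0.pkl","wb"))
    print(n,s["camera_matrix"].tolist(),s["k1"],np.round(s["pose"],3).tolist())
print(arm.get_state())
E
```

```text
total 12
drwxr-xr-x  3 agent agent 4096 Dec  7 15:57 .
drwxr-xr-x 23 root  root  4096 Dec  7 15:57 ..
drwxr-xr-x  2 agent agent 4096 Dec  7 15:57 pics
scene [[596.0182536471044, 0.0, 332.71754984989064], [0.0, 596.0182536471044, 240.9624564374685], [0.0, 0.0, 1.0]] 0.05151094478791356 [[-0.663, 0.648, -0.375, 0.126], [-0.748, -0.582, 0.317, 0.399], [-0.013, 0.491, 0.871, 1.047], [0.0, 0.0, 0.0, 1.0]]
top [[561.4446665473957, 0.0, 318.5375105705385], [0.0, 561.4446665473957, 226.42106262125486], [0.0, 0.0, 1.0]] -0.12004588506096883 [[-0.021, 0.996, -0.091, 0.46], [-0.999, -0.023, -0.024, 0.01], [-0.026, 0.09, 0.996, 1.136], [0.0, 0.0, 0.0, 1.0]]
wrist [[388.7992709952927, 0.0, 312.01981996648635], [0.0, 388.7992709952927, 238.99122391119678], [0.0, 0.0, 1.0]] -0.07311023646877843 [[0.343, 0.905, 0.252, 0.279], [-0.939, 0.331, 0.091, -0.563], [-0.002, -0.268, 0.963, 0.373], [0.0, 0.0, 0.0, 1.0]]
{'t': 0.15, 'qpos': array([-1.29070529e+00,  3.08828573e-01,  1.63489934e+00, -3.86255961e-06,
        1.19972098e+00, -6.97461182e-02]), 'qvel': array([ 0.00039965, -0.00238972, -0.00334758, -0.00010577,  0.0010458 ,
       -0.00032857]), 'joint_efforts': array([-1.04443602e-04, -4.15803194e+01, -2.77146113e+01, -9.25275549e-05,
        6.04069181e-03,  2.03598307e-05]), 'tcp_pos': array([ 0.2139796 , -0.58652936,  0.23029375]), 'orientation': array([-9.22801664e-04,  9.84740165e-01,  1.74028576e-01, -9.92219348e-05]), 'contact_force': array([ 0.17953488, -0.14988668, -0.26028813]), 'wrist_torque': array([ 0.00554029,  0.01112493, -0.02393203]), 'width': 0.9990737974032641}
```

View pics/top0.png

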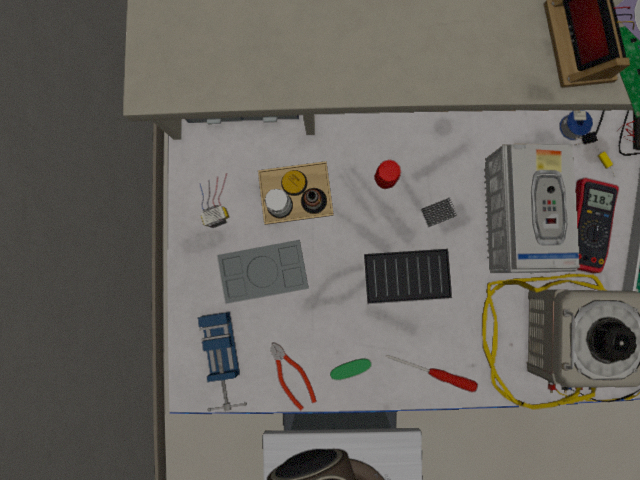

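View pics/scene0.png

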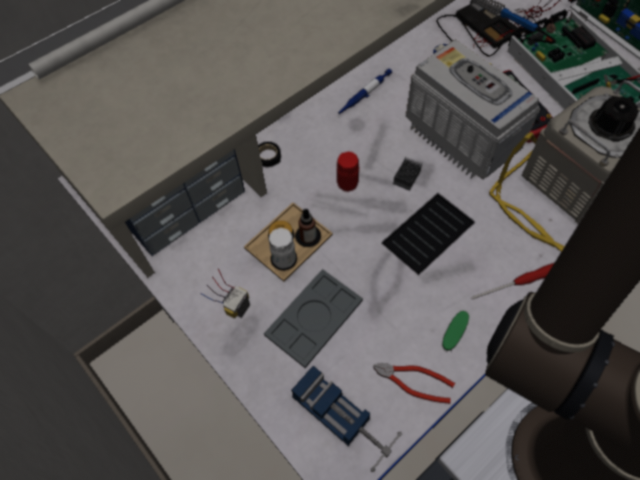

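The top view shows the wooden tray around (297,193), with the white bottle at (280,203), the amber bottle at (313,200) and the yellow tin at (294,181). The grey mat is at (262,270) and the black tray at (408,276). The red look-alike is at (387,174), the heatsink at (438,212) and the transformer at (215,213). A shelf runs along the top, above row 110.

Run:
```python
from h import *
import pickle
s=pickle.load(open("top0.pkl","rb"));w=cloud(s)
for n,(u,v) in dict(white=(280,203),amber=(313,198),tin=(294,180),mat=(262,270),matflat=(240,290),black=(395,276),bench=(350,230),red=(387,170),heats=(438,212),trans=(213,215),shelf=(250,95),shelf2=(250,60),draw=(250,119),sup=(308,125),trayfl=(296,218)).items(): print(n,np.round(w[v,u],3))
print(np.round(w[100:130:2,250],3))
im=s["pixels"]
c=cv2.resize(im[150:310,190:470],None,fx=2.8,fy=2.8,interpolation=cv2.INTER_CUBIC);cv2.imwrite("pics/crop1.png",c)
s=pickle.load(open("scene0.pkl","rb"))
c=cv2.resize(s["pixels"][190:380,230:480],None,fx=3,fy=3,interpolation=cv2.INTER_CUBIC);cv2.imwrite("pics/crop2.png",c)
```

```text
white [0.602 0.106 0.09 ]
amber [0.61  0.044 0.086]
tin [0.657 0.084 0.023]
mat [0.478 0.153 0.006]
matflat [0.439 0.198 0.005]
black [ 0.46  -0.115  0.001]
bench [ 0.555 -0.027  0.003]
red [ 0.661 -0.097  0.085]
heats [ 0.586 -0.203  0.02 ]
trans [0.588 0.244 0.042]
shelf [0.757 0.137 0.26 ]
shelf2 [0.817 0.137 0.259]
draw [0.788 0.173 0.015]
sup [0.756 0.052 0.073]
trayfl [0.581 0.082 0.012]
[[ 0.748  0.137  0.259]
 [ 0.745  0.137  0.26 ]
 [ 0.743  0.138  0.256]
 [ 0.738  0.137  0.261]
 [ 0.735  0.138  0.258]
 [ 0.732  0.138  0.258]
 [ 0.732  0.139  0.246]
 [ 0.731  0.14   0.239]
 [ 0.731  0.142  0.228]
 [ 0.79   0.173  0.017]
 [ 0.788  0.174  0.008]
 [ 0.786  0.175  0.   ]
 [ 0.782  0.176 -0.002]
 [ 0.777  0.175  0.002]
 [ 0.773  0.175 -0.   ]]
```

View pics/crop1.png

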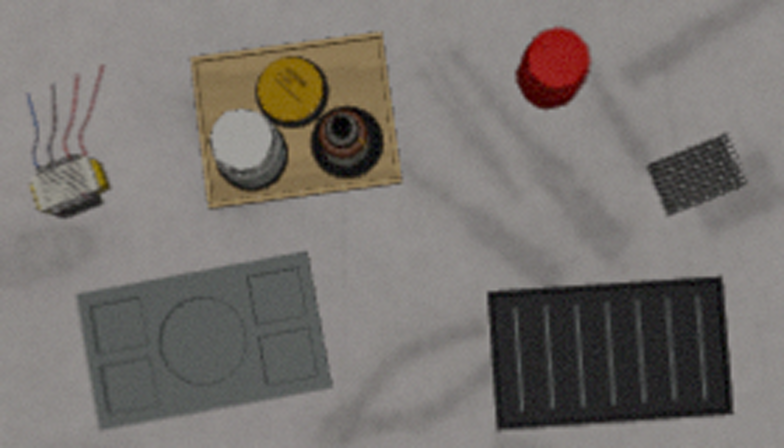

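View pics/crop2.png

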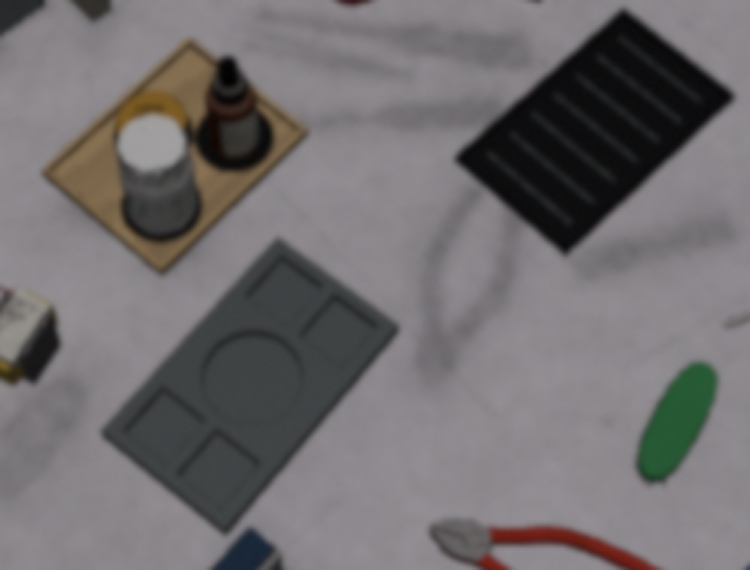

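Run:
```python
from h import *
import pickle
s=pickle.load(open("top0.pkl","rb"));w=cloud(s)
m=(w[...,0]<0.75)&(w[...,0]>0.1)
for y0 in np.arange(-.7,.4,.1):
    k=m&(w[...,1]>y0)&(w[...,1]<y0+.1)
    if k.sum(): print(round(y0,1),np.round(np.nanpercentile(w[k][:,2],99.5),3), np.round(w[k][np.nanargmax(w[k][:,2])],3))
def q(yaw): # tool down, tool x at yaw
    return np.array([0,np.cos(yaw/2),np.sin(yaw/2),0])
print(arm.ik([.60,.08,.3],q(np.pi)), arm.ik([.60,.08,.3],q(np.pi/2)), arm.ik([.657,.084,.008],q(np.pi)))
```

```text
-0.7 0.045 [ 0.486 -0.602  0.048]
-0.6 0.26 [ 0.715 -0.5    0.264]
-0.5 0.262 [ 0.737 -0.494  0.265]
-0.4 0.261 [ 0.745 -0.389  0.264]
-0.3 0.261 [ 0.749 -0.275  0.263]
-0.2 0.261 [ 0.736 -0.123  0.264]
-0.1 0.334 [ 0.188 -0.     0.372]
-0.0 0.375 [0.194 0.017 0.387]
0.1 0.262 [0.178 0.1   0.341]
0.2 0.261 [0.735 0.255 0.264]
0.3 0.261 [0.74  0.329 0.263]
[ 6.06255091e-02  2.16197754e-01  1.60871930e+00 -4.44089210e-16
  1.31667560e+00 -1.51017082e+00] [ 6.06255091e-02  2.16197754e-01  1.60871930e+00 -4.44089210e-16
  1.31667560e+00  6.06255091e-02] [ 6.14412354e-02  6.43653928e-01  1.64691024e+00 -4.44089210e-16
  8.51028483e-01 -1.50935509e+00]
```

View pics/wrist0.png

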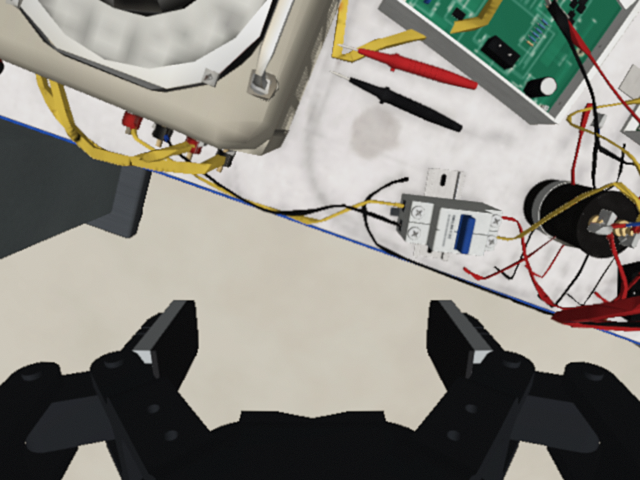

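```bash
cat >> h.py <<'E'
def q(yaw): return np.array([0,np.cos(yaw/2),np.sin(yaw/2),0])
E
python3 - <<'E'
from h import *
import pickle
arm.move_l([0.214,-0.587,0.36],rate=0.3)
arm.goto([0.50,0.07,0.33],q(0.0))
print(np.round(arm.get_state()["tcp_pos"],4),arm.get_state()["t"])
arm.dwell(0.3)
s=optics.snapshot("wrist");cv2.imwrite("pics/wrist1.png",s["pixels"]);pickle.dump(s,open("wrist1.pkl","wb"))
print(np.round(s["pose"],3))
s=optics.snapshot("scene");cv2.imwrite("pics/scene1.png",s["pixels"])
E
```

```text
[0.5002 0.0694 0.33  ] 3.2667
[[-0.     0.963  0.268  0.569]
 [-1.    -0.     0.     0.07 ]
 [ 0.    -0.268  0.963  0.473]
 [ 0.     0.     0.     1.   ]]
```

View pics/wrist1.png

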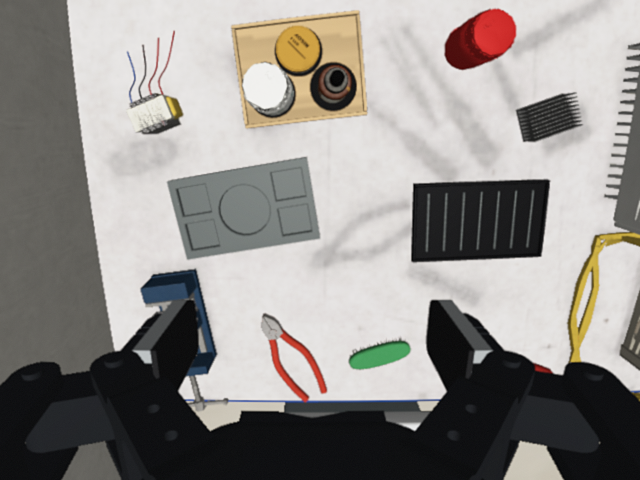

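View pics/scene1.png

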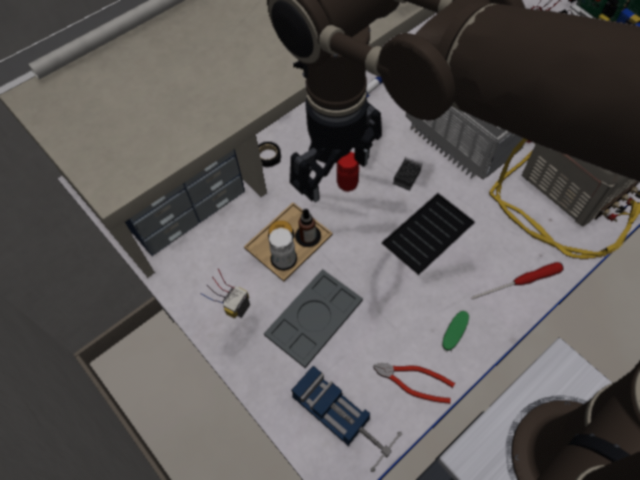

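Wrist view: the white bottle's cap is at (268,87), the amber bottle at (335,83) and the tin's yellow lid at (299,50). The mat recess is at (245,209) and the black tray at (480,220). Things that could be confused:
- **cleaner_bottle:** white (268,87) or red (480,40). The red one is the look-alike, so I take the white one.
- **flux_bottle:** the only amber bottle is at (335,83).
- **flux_tin:** the yellow lid at (299,50). The transformer's yellow bobbin at (175,105) isn't a tin.

A closer view comes next, for measuring and to check this choice.

Run:
```python
from h import *
import pickle
arm.move_l([0.565,0.08,0.26],rate=0.2)
arm.dwell(0.3)
s=optics.snapshot("wrist");cv2.imwrite("pics/wrist2.png",s["pixels"]);pickle.dump(s,open("wrist2.pkl","wb"))
print(np.round(s["pose"],3))
cv2.imwrite("pics/crop3.png",cv2.resize(s["pixels"][60:260,190:450],None,fx=3,fy=3,interpolation=cv2.INTER_CUBIC))
```

```text
[[ 0.     0.964  0.266  0.634]
 [-1.     0.     0.     0.081]
 [ 0.    -0.266  0.964  0.404]
 [ 0.     0.     0.     1.   ]]
```

View pics/wrist2.png

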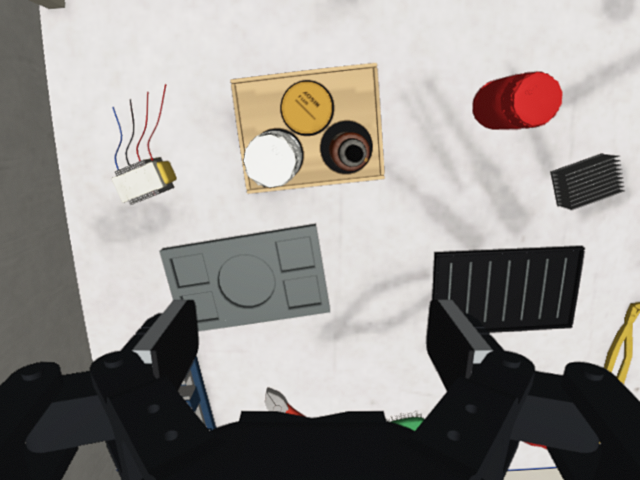

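View pics/crop3.png

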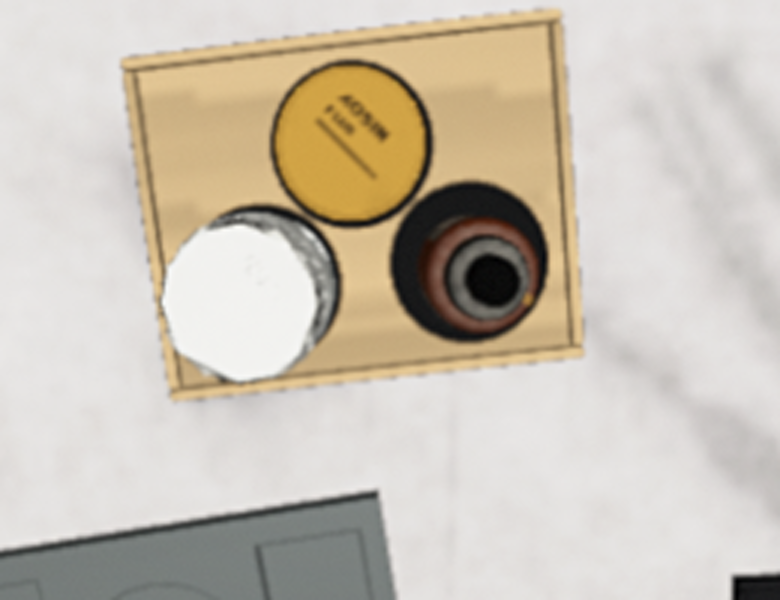

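The crop confirms the choice. The white cap is at (272,158), the amber bottle with its black bulb at (352,151) on its black disc, and the yellow tin lid at (307,107). Next I measure them.

```bash
cat > meas.py <<'E'
from h import *
import pickle
def bigc(m):
    cs,_=cv2.findContours(m.astype(np.uint8),cv2.RETR_EXTERNAL,cv2.CHAIN_APPROX_NONE)
    return max(cs,key=cv2.contourArea)
def circ(s,c,z):
    P=np.array([onplane(s,p[0][0],p[0][1],z)[:2] for p in c]);A=np.c_[2*P,np.ones(len(P))]
    for _ in range(4):
        x=np.linalg.lstsq(A,(P**2).sum(1),rcond=None)[0];r=np.sqrt(x[2]+x[0]**2+x[1]**2)
        e=abs(np.hypot(*(P-x[:2]).T)-r);k=e<max(.0015,np.percentile(e,80));P=P[k];A=A[k]
    return x[:2],r*2
def rect(s,c,z):
    P=np.array([onplane(s,p[0][0],p[0][1],z)[:2] for p in cv2.convexHull(c)]).astype(np.float32)
    return cv2.minAreaRect(P*1000)
E
python3 - <<'E'
from meas import *
s=pickle.load(open("wrist2.pkl","rb"));im=s["pixels"];hsv=cv2.cvtColor(im,cv2.COLOR_BGR2HSV);H,S,V=cv2.split(hsv)
roi=np.zeros((480,640),bool);roi[55:200,225:390]=1
yel=roi&(S>140)&(H>15)&(H<35)&(V>120); c=bigc(cv2.morphologyEx(yel.astype(np.uint8),cv2.MORPH_OPEN,np.ones((3,3))));print("tin",circ(s,c,.025))
wood=roi&(S>40); c=bigc(cv2.morphologyEx(wood.astype(np.uint8),cv2.MORPH_CLOSE,np.ones((5,5))));print("tray",rect(s,c,.010))
r2=np.zeros_like(roi);r2[128:190,238:304]=1
wh=r2&(S<20)&(V>238); c=bigc(wh);print("white cap",circ(s,c,.087),cv2.boundingRect(c),cv2.contourArea(c))
r3=np.zeros_like(roi);r3[110:185,310:382]=1
dk=r3&(V<150)&(S<120)|r3&(V<70); c=bigc(r3&(V<130)); print("amber mark",circ(s,c,.003),cv2.boundingRect(c))
r4=np.zeros_like(roi);r4[140:170,335:368]=1
c=bigc(r4&(V<45)&(S<100));print("bulb",[ (circ(s,c,z)) for z in (.10,)],cv2.boundingRect(c))
red=roi&(V<140)&(V>50)&(S>110)&((H<12)|(H>170))
c=bigc(red);print("amber shoulder",circ(s,cv2.convexHull(c),.070),cv2.boundingRect(c))
s=pickle.load(open("wrist1.pkl","rb"));im=s["pixels"];hsv=cv2.cvtColor(im,cv2.COLOR_BGR2HSV);H,S,V=cv2.split(hsv)
r=np.zeros_like(roi);r[150:265,160:325]=1
c=bigc(cv2.morphologyEx((r&(V<190)&(V>60)).astype(np.uint8),cv2.MORPH_OPEN,np.ones((5,5))));print("mat",rect(s,c,.012))
r=np.zeros_like(roi);r[172:268,405:555]=1
c=bigc(r&(V<70));print("drip",rect(s,c,.008))
r=np.zeros_like(roi);r[5:133,225:372]=1
c=bigc(cv2.morphologyEx((r&(S>40)).astype(np.uint8),cv2.MORPH_CLOSE,np.ones((5,5))));print("tray1",rect(s,c,.010))
yel=r&(S>140)&(H>15)&(H<35)&(V>120); c=bigc(cv2.morphologyEx(yel.astype(np.uint8),cv2.MORPH_OPEN,np.ones((3,3))));print("tin1",circ(s,c,.025))
E
```

```text
tin (array([0.65631856, 0.08604397]), np.float64(0.04578315462706045))
tray ((636.1328125, 83.6888656616211), (111.70857238769531, 141.63258361816406), 6.259864807128906)
white cap (array([0.61158495, 0.11533536]), np.float64(0.0385843250486979)) (245, 136, 50, 50) 1818.5
amber mark (array([0.62010986, 0.04767438]), np.float64(0.054599484966059535)) (310, 110, 63, 64)
bulb [(array([0.61813806, 0.0487757 ]), np.float64(0.01260690466077971))] (345, 145, 18, 17)
amber shoulder (array([0.61816824, 0.04868776]), np.float64(0.03200062782902581)) (332, 133, 38, 38)
mat ((477.5210266113281, 152.52549743652344), (101.3901596069336, 170.72137451171875), 9.225300788879395)
drip ((462.8956298828125, -137.77919006347656), (98.55341339111328, 169.5172119140625), 2.387813091278076)
tray1 ((636.0804443359375, 83.6856689453125), (111.98648071289062, 141.6956329345703), 6.271046161651611)
tin1 (array([0.65587354, 0.08607459]), np.float64(0.04563024049907227))
```

Sizes match: the tray measures 111.7×141.6 mm, the mat 101×171, the black tray 98.5×169.5, the amber shoulder 32.0 and the mark 54.6. The tin and both bottles sit within 1–2 mm of where the tray pose puts their marks. I'm grasping the amber bottle first.

```bash
cat >> h.py <<'E'
YT=np.radians(6.26); Q=q(np.pi/2+YT); QD=q(np.pi/2+np.radians(2.4))
def st(tag):
    a=arm.get_state();print(tag,"t%.1f"%a["t"],np.round(a["tcp_pos"],4),"w%.3f"%a["width"],"F",np.round(a["contact_force"],1))
E
python3 - <<'E'
from h import *
arm.goto([.6182,.0487,.20],Q); st("above")
arm.command_gripper(0.75,30)
arm.move_l([.6182,.0487,.043],rate=.12); st("down")
s=optics.snapshot("scene");cv2.imwrite("pics/g1.png",cv2.resize(s["pixels"][120:320,200:460],None,fx=3,fy=3))
arm.command_gripper(0.0,30); st("closed")
E
```

```text
above t6.2 [0.6182 0.0488 0.2002] w1.000 F [-0.3  1.  -0.6]
down t8.0 [0.6192 0.0487 0.0441] w0.751 F [-0.7 -0.1  0.3]
closed t8.4 [0.6183 0.0487 0.0437] w0.367 F [-1.1  0.2  4.8]
```

View pics/g1.png

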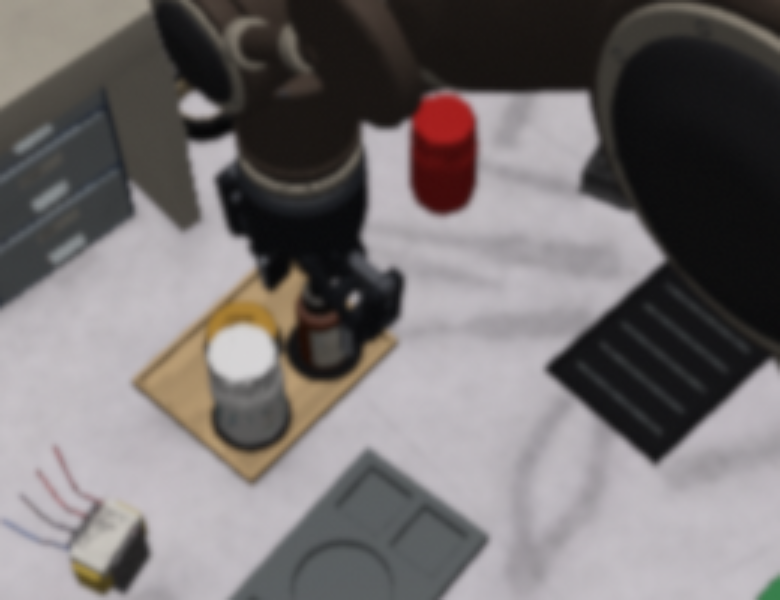

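The jaws straddle the amber bottle at (325,330) in the crop and closed to 0.367, about 31 mm, which is the body diameter. I lift it and check.

Run:
```python
from h import *
import pickle
arm.move_l([.6182,.0487,.07],rate=.08);st("up");arm.move_l([.6182,.0487,.235],rate=.2); st("up2")
s=optics.snapshot("wrist");cv2.imwrite("pics/w3.png",s["pixels"]);pickle.dump(s,open("w3.pkl","wb"))
arm.goto([.4647,-.180,.235],QD); st("over drip")
s=optics.snapshot("wrist");cv2.imwrite("pics/w4.png",s["pixels"]);pickle.dump(s,open("w4.pkl","wb"))
```

```text
up t8.9 [0.6188 0.0487 0.0708] w0.370 F [ 0.5  0.6 -0.7]
up2 t9.9 [0.617  0.0487 0.2332] w0.366 F [-1.3  0.6 -1.9]
over drip t11.0 [ 0.4654 -0.1796  0.235 ] w0.366 F [ 0.5  0.1 -1.7]
```

View pics/w3.png

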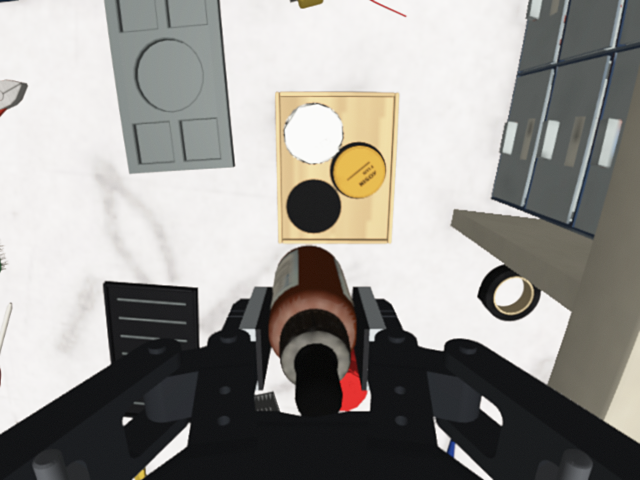

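View pics/w4.png

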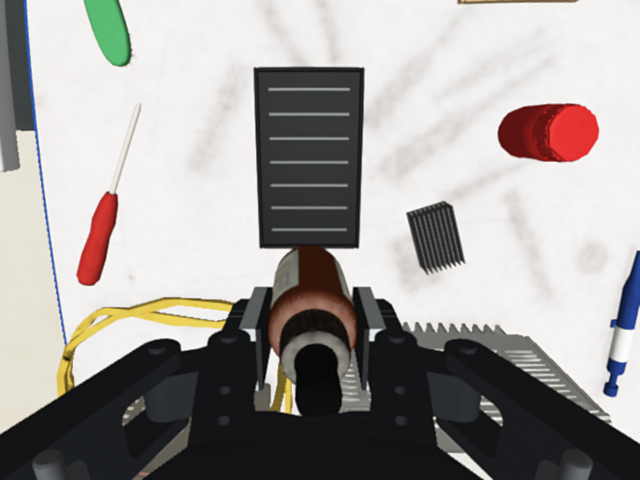

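w3 shows the amber bottle held upright, its mark bare at (314,206), and the white bottle (314,133) and tin (358,170) undisturbed. w4 shows the empty black tray at (310,157). I set the bottle down and measure the bare mark.

Run:
```python
from meas import *
s=pickle.load(open("w3.pkl","rb"));V=s["pixels"].max(2)
r=np.zeros((480,640),bool);r[172:240,283:345]=1
c=bigc(r&(V<70));print("amber mark",circ(s,c,.003),cv2.boundingRect(c))
r=np.zeros((480,640),bool);r[85:250,270:405]=1
S=cv2.cvtColor(s["pixels"],cv2.COLOR_BGR2HSV)[...,1]
c=bigc(cv2.morphologyEx((r&(S>40)).astype(np.uint8),cv2.MORPH_CLOSE,np.ones((5,5))));print("tray",rect(s,c,.010))
s=pickle.load(open("w4.pkl","rb"));V=s["pixels"].max(2)
r=np.zeros((480,640),bool);r[60:250,245:370]=1
c=bigc(r&(V<100));print("drip",rect(s,c,.008))
w=cloud(pickle.load(open("top0.pkl","rb")));k=(w[...,2]>.03)&(w[...,0]>.35)&(w[...,0]<.6)&(w[...,1]<-.2)&(w[...,1]>-.4)
print("nearest tall right:",w[k][np.argmax(w[k][:,1])])
arm.move_l([.4647,-.180,.07],rate=.2);arm.move_l([.4647,-.180,.0445],rate=.05);st("placed?")
```

```text
amber mark (array([0.61880044, 0.04662744]), np.float64(0.05089620475254844)) (287, 180, 53, 53)
tray ((636.2274780273438, 80.73429870605469), (111.33369445800781, 146.7371368408203), 6.377902984619141)
drip ((461.95550537109375, -139.6380157470703), (98.46440887451172, 169.51214599609375), 2.4106507301330566)
nearest tall right: [ 0.59036023 -0.20128309  0.03107293]
placed? t12.7 [ 0.4645 -0.1799  0.0441] w0.366 F [ 0.5  0.2 -0.6]
```

Run:
```python
from h import *
import pickle
arm.move_l([.4647,-.180,.0425],rate=.03);st("low")
arm.command_gripper(0.6,30);st("open");arm.dwell(.2)
arm.move_l([.4647,-.180,.08],rate=.08);arm.move_l([.4647,-.180,.22],rate=.25);st("up")
s=optics.snapshot("scene");cv2.imwrite("pics/g2.png",cv2.resize(s["pixels"][120:320,200:460],None,fx=3,fy=3))
s=optics.snapshot("top");cv2.imwrite("pics/t2.png",s["pixels"])
```

```text
low t12.9 [ 0.4648 -0.1803  0.0436] w0.366 F [-3.6  0.6  8.6]
open t13.3 [ 0.4646 -0.1799  0.0423] w0.595 F [ 0.6  0.2 -0.2]
up t14.8 [ 0.4636 -0.1795  0.2185] w0.601 F [-0.3  0.2 -0.3]
```

View pics/g2.png

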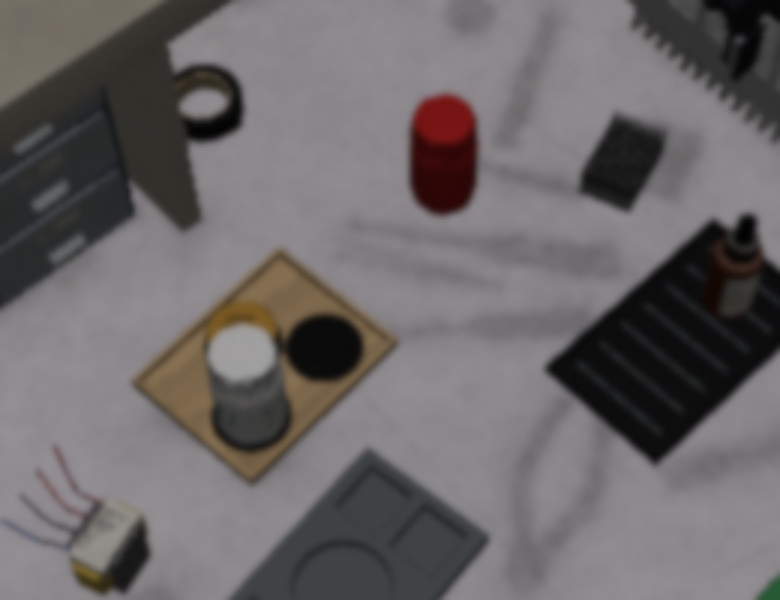

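The amber bottle stands upright in the black tray at (735,270) in the crop, and its mark is free at (325,347). The white bottle is next.

Run:
```python
from h import *
import pickle
arm.goto([.6115,.1155,.22],Q); arm.command_gripper(0.85,35)
arm.move_l([.6115,.1155,.043],rate=.13); st("down")
arm.command_gripper(0.0,35); st("closed")
arm.move_l([.6115,.1155,.07],rate=.08);st("up");arm.move_l([.6115,.1155,.235],rate=.2); st("up2")
s=optics.snapshot("wrist");cv2.imwrite("pics/w5.png",s["pixels"]);pickle.dump(s,open("w5.pkl","wb"))
```

```text
down t18.0 [0.6125 0.1156 0.0441] w0.847 F [-0.1  0.6  0.8]
closed t18.4 [0.6116 0.1155 0.0439] w0.506 F [-2.9  0.   4.8]
up t18.9 [0.6121 0.1155 0.0708] w0.509 F [ 0.4 -0.1 -1.1]
up2 t19.8 [0.6103 0.1153 0.2332] w0.509 F [ 0.2 -0.2 -1. ]
```

View pics/w5.png

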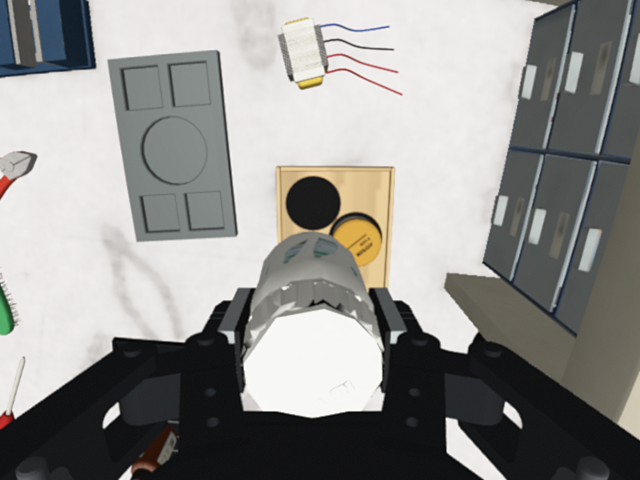

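The white bottle is held upright. Its mark is bare at (314,202) and the tin still stands at (356,240). I set the bottle down in the black tray, well clear of the amber one.

Run:
```python
from meas import *
s=pickle.load(open("w5.pkl","rb"));V=s["pixels"].max(2)
r=np.zeros((480,640),bool);r[172:233,283:345]=1
c=bigc(r&(V<70));print("white mark",circ(s,c,.003),cv2.boundingRect(c))
P=[.461,-.0958]
arm.goto(P+[.22],QD)
arm.move_l(P+[.07],rate=.2);arm.move_l(P+[.0428],rate=.04);st("placed")
arm.command_gripper(0.8,35);st("open");arm.dwell(.2)
arm.move_l(P+[.075],rate=.08);arm.move_l(P+[.22],rate=.25)
arm.goto([.52,.085,.28],q(0.0)); st("view");arm.dwell(.2)
for n in ("scene","wrist"):
    s=optics.snapshot(n);cv2.imwrite(f"pics/{n}6.png",s["pixels"]);pickle.dump(s,open(f"{n}6.pkl","wb"))
```

```text
white mark (array([0.6113457 , 0.11617531]), np.float64(0.05113028447014037)) (286, 177, 54, 53)
placed t22.6 [ 0.4598 -0.0957  0.0433] w0.508 F [-4.3  0.3 11. ]
open t23.0 [ 0.461  -0.0958  0.0426] w0.798 F [-0.4  0.6  0.6]
view t26.2 [0.5196 0.0847 0.2791] w0.802 F [ 0.1  0.  -1.1]
```

View pics/wrist6.png

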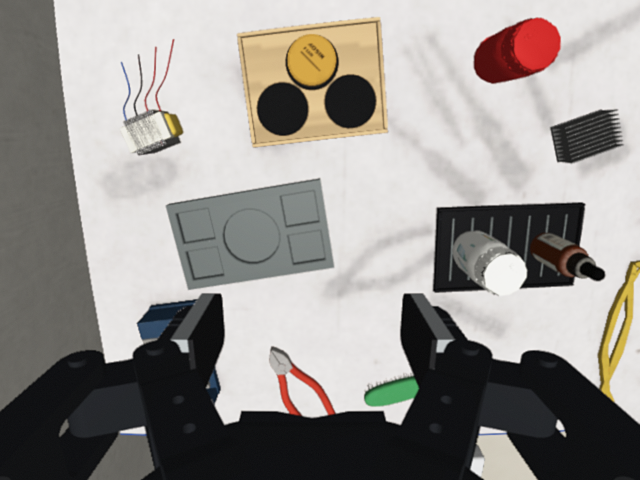

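View pics/scene6.png

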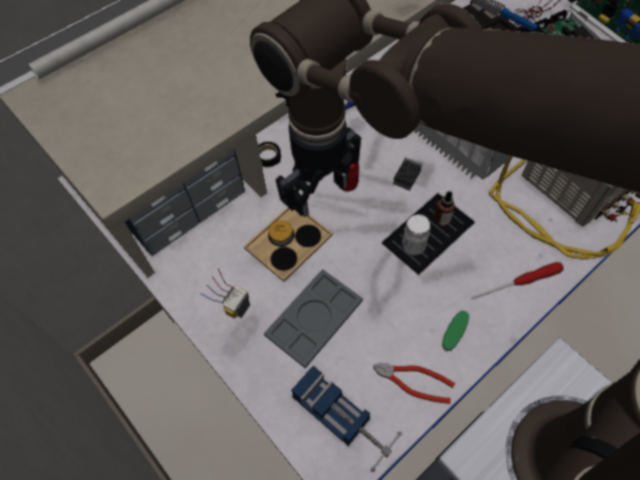

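Both bottles stand upright in the black tray: white at (490,262), amber at (568,256). The tin is at (312,61), and the bare marks are at (283,108) and (350,102). I re-measure the tin, marks and recess, then grasp the tin with the jaws along y and the tool tilted back 8° from the shelf.

```bash
cat >> h.py <<'E'
from scipy.spatial.transform import Rotation as Rn
def qt(tilt,yaw=0.0):
    t=tilt;z=np.array([np.sin(t),0,-np.cos(t)]);x=np.array([-np.cos(t),0,-np.sin(t)]);y=np.cross(z,x)
    o=(Rn.from_euler('z',yaw)*Rn.from_matrix(np.c_[x,y,z])).as_quat();return np.r_[o[3],o[:3]]
QT=qt(np.radians(8),YT)
E
python3 - <<'E'
from meas import *
s=pickle.load(open("wrist6.pkl","rb"));im=s["pixels"];hsv=cv2.cvtColor(im,cv2.COLOR_BGR2HSV);H,S,V=cv2.split(hsv)
def box(a,b,c,d):
    r=np.zeros((480,640),bool);r[a:b,c:d]=1;return r
for th in (70,110):
    print("Lmark",circ(s,bigc(box(78,140,252,313)&(V<th)),.003),"Rmark",circ(s,bigc(box(72,133,321,380)&(V<th)),.003))
y=box(25,95,280,345)&(S>140)&(H>15)&(H<35)&(V>120);print("tin",circ(s,bigc(cv2.morphologyEx(y.astype(np.uint8),cv2.MORPH_OPEN,np.ones((3,3)))),.025))
c=bigc(cv2.morphologyEx((box(10,152,230,392)&(S>40)).astype(np.uint8),cv2.MORPH_CLOSE,np.ones((5,5))));print("tray",rect(s,c,.010))
c=bigc(cv2.morphologyEx((box(175,295,160,338)&(V<190)&(V>60)).astype(np.uint8),cv2.MORPH_OPEN,np.ones((5,5))));print("mat",rect(s,c,.012))
g=cv2.GaussianBlur(cv2.cvtColor(im,cv2.COLOR_BGR2GRAY),(3,3),0)
e=cv2.Canny(g,20,50);m=np.zeros_like(e)
cv2.circle(m,(252,236),33,255,-1);cv2.circle(m,(252,236),23,0,-1);v,u=np.nonzero(e&m)
print("recess",circ(s,np.stack([u,v],1)[:,None],.012),len(u))
wc=box(245,300,475,530)&(S<20)&(V>238);print("white now",circ(s,bigc(wc),.087))
E
```

```text
Lmark (array([0.61153939, 0.11629238]), np.float64(0.05123842713204271)) Rmark (array([0.61916547, 0.04648276]), np.float64(0.0512769085938951))
Lmark (array([0.61151568, 0.11630354]), np.float64(0.05217129472262969)) Rmark (array([0.61913273, 0.04649767]), np.float64(0.052093819627433126))
tin (array([0.6557766 , 0.08614611]), np.float64(0.0457274788348711))
tray ((636.0703125, 83.70025634765625), (111.65007019042969, 141.6824493408203), 6.291884422302246)
mat ((477.8599853515625, 152.86468505859375), (101.7199478149414, 169.98095703125), 9.42677116394043)
recess (array([0.47752678, 0.15252658]), np.float64(0.06361746484888832)) 393
white now (array([ 0.4604964 , -0.09588526]), np.float64(0.038662410259609606))
```

The marks agree with the tray pose: left (0.6115,0.1163), right (0.6191,0.0465). The tin is at (0.656,0.086) and the recess centre at (0.4775,0.1526), diameter 63.6 against 62 mm given.

Run:
```python
from h import *
import pickle
T=[.656,.0861]
arm.command_gripper(0.78,30)
arm.goto([.60,.0861,.20],QT);st("pre"); print(np.round(arm.get_state()["qpos"],2))
arm.move_l(T+[.10],rate=.2);arm.move_l(T+[.010],rate=.08);st("down")
s=optics.snapshot("scene");cv2.imwrite("pics/g7.png",cv2.resize(s["pixels"][120:320,200:460],None,fx=3,fy=3))
arm.command_gripper(0.0,30);st("closed")
arm.move_l(T+[.04],rate=.06);st("up")
s=optics.snapshot("wrist");cv2.imwrite("pics/w7.png",s["pixels"])
```

```text
pre t29.5 [0.6    0.0861 0.2001] w0.786 F [ 0.   0.  -0.3]
[ 0.07  0.22  1.81  0.01  0.96 -1.62]
down t31.5 [0.6568 0.0861 0.0108] w0.782 F [ 0.5 -0.4  0.8]
closed t31.9 [0.6566 0.0861 0.011 ] w0.534 F [-1.5 -0.2  4.6]
up t32.5 [0.656  0.0861 0.0403] w0.534 F [-0.1  0.4 -0.5]
```

View pics/g7.png

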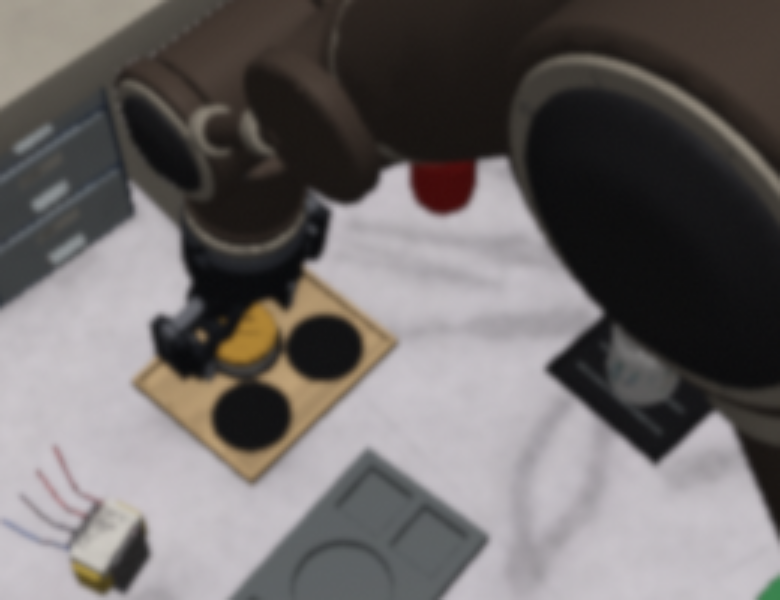

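View pics/w7.png

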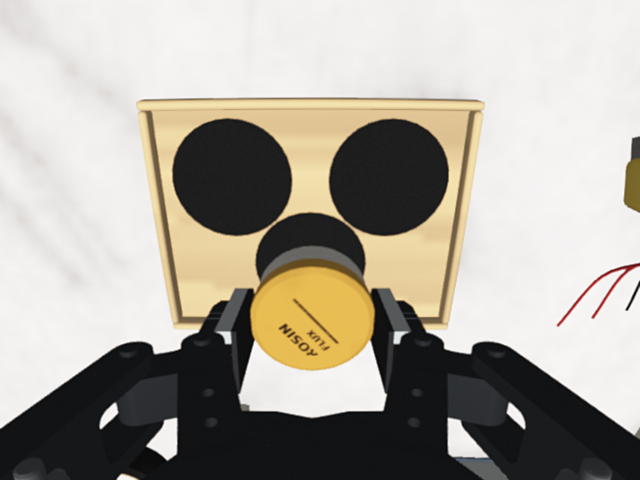

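The tin is held level at (312,315), width 0.534, about 45 mm, and all three marks are bare. Now to the mat recess.

Run:
```python
from h import *
import pickle
M=[.4775,.1526]
arm.move_l([.62,.0861,.13],rate=.2)
arm.move_l([.4775,.1526,.13],rate=.2)
arm.move_l(M+[.035],rate=.15);st("over")
s=optics.snapshot("wrist");cv2.imwrite("pics/w8.png",s["pixels"])
s=optics.snapshot("top");cv2.imwrite("pics/t8.png",cv2.resize(s["pixels"][200:340,200:400],None,fx=4,fy=4))
```

```text
over t34.9 [0.4786 0.1526 0.0355] w0.527 F [ 0.5 -0.6 -0.1]
```

View pics/w8.png

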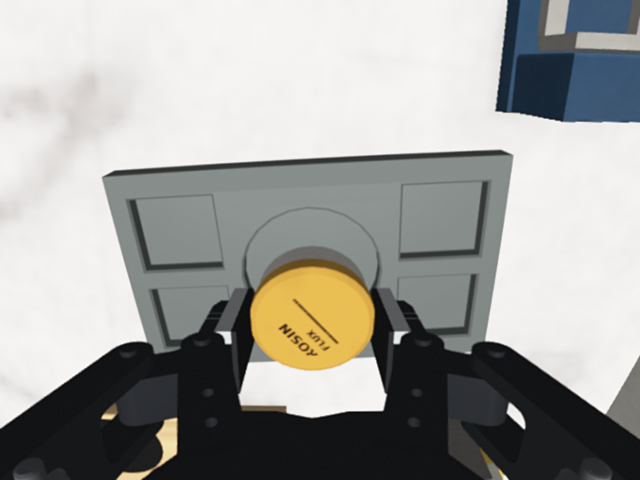

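The tin is centred over the recess (recess about x 247–378, tin at 312). I lower it step by step, watching the force.

Run:
```python
from h import *
import pickle
M=[.4775,.1526]
for z in (.020,.016,.0145,.0135,.0125):
    arm.move_l(M+[z],rate=.05);st(z)
    if arm.get_state()["contact_force"][2]>6: break
arm.command_gripper(0.72,30);st("open");arm.dwell(.2)
arm.move_l(M+[.05],rate=.08);arm.move_l([.43,.1526,.22],rate=.2);st("up")
arm.goto([.44,.085,.28],q(0.0));arm.dwell(.2)
for n in ("scene","wrist"):
    s=optics.snapshot(n);cv2.imwrite(f"pics/{n}9.png",s["pixels"]);pickle.dump(s,open(f"{n}9.pkl","wb"))
```

```text
0.02 t35.5 [0.4769 0.1525 0.0195] w0.533 F [-0.8 -0.4 -0.2]
0.016 t35.7 [0.4773 0.1525 0.0157] w0.530 F [ 0.4 -0.3  0. ]
0.0145 t36.0 [0.4775 0.1526 0.0145] w0.534 F [-0.5  0.4 -1.3]
0.0135 t36.2 [0.4775 0.1526 0.0135] w0.534 F [ 0.3 -0.8 -1.1]
0.0125 t36.5 [0.4777 0.1527 0.013 ] w0.531 F [-1.3 -0.7  4.4]
open t36.8 [0.4775 0.1526 0.0124] w0.717 F [-0.2 -0.2 -0.2]
up t38.6 [0.4292 0.1523 0.2187] w0.720 F [-0.6 -0.6  0.1]
```

View pics/wrist9.png

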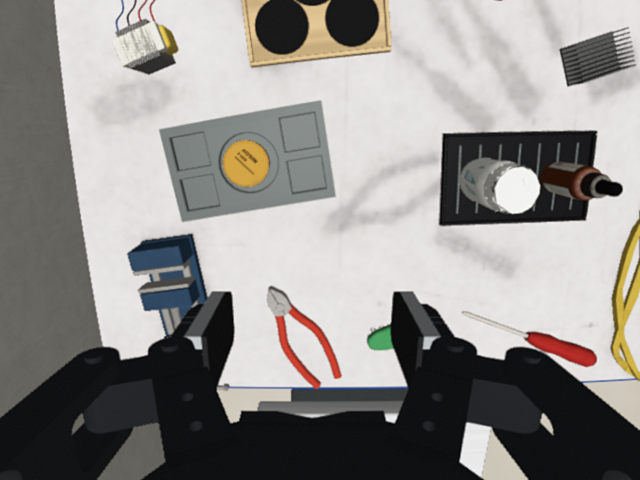

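View pics/scene9.png

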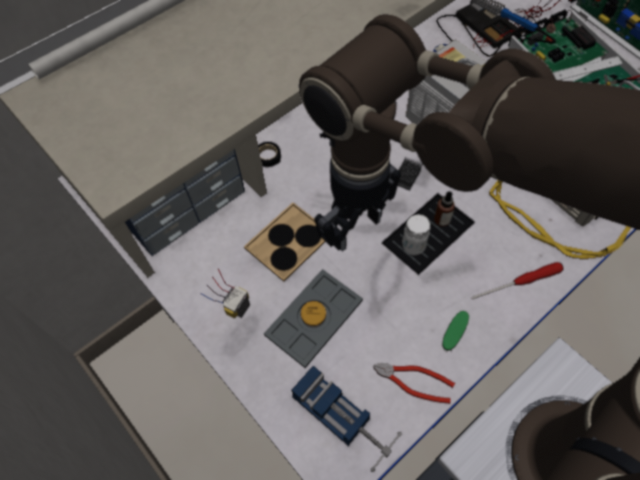

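The tin lies centred in the recess at (246,162), and both bottles wait upright in the black tray. I check the numbers, then return the white bottle, re-grasping at the TCP pose where I released it.

Run:
```python
from meas import *
s=pickle.load(open("wrist9.pkl","rb"));im=s["pixels"];H,S,V=cv2.split(cv2.cvtColor(im,cv2.COLOR_BGR2HSV))
def box(a,b,c,d):
    r=np.zeros((480,640),bool);r[a:b,c:d]=1;return r
y=box(130,195,215,278)&(S>140)&(H>15)&(H<35)&(V>120);c=bigc(cv2.morphologyEx(y.astype(np.uint8),cv2.MORPH_OPEN,np.ones((3,3))))
for z in (.027,.034): print("tin",z,circ(s,c,z))
u,v=map(int,cv2.minEnclosingCircle(c)[0]);print("tin depth pt",np.round(np.nanmedian(cloud(s)[v-5:v+6,u-5:u+6].reshape(-1,3),0),4))
print("white",circ(s,bigc(box(155,220,485,545)&(S<20)&(V>238)),.087))
P=[.461,-.0958]
arm.command_gripper(0.85,35)
arm.goto(P+[.20],QD);arm.move_l(P+[.043],rate=.13);st("down");arm.command_gripper(0.0,35);st("closed")
arm.move_l(P+[.07],rate=.08);arm.move_l(P+[.22],rate=.2);st("up")
T=[.6115,.1160]
arm.goto(T+[.22],Q);arm.dwell(.2);st("over")
s=optics.snapshot("wrist");cv2.imwrite("pics/w10.png",s["pixels"]);pickle.dump(s,open("w10.pkl","wb"))
```

```text
tin 0.027 (array([0.47781006, 0.15267205]), np.float64(0.04502851851337887))
tin 0.034 (array([0.47835703, 0.15149137]), np.float64(0.04423233818054523))
tin depth pt [0.479  0.1533 0.0267]
white (array([ 0.46042282, -0.09582991]), np.float64(0.038682333530619756))
down t44.9 [ 0.4618 -0.096   0.0437] w0.850 F [-0.1  0.1  0. ]
closed t45.2 [ 0.4612 -0.0959  0.0437] w0.511 F [-1.4 -0.9  5.9]
up t46.6 [ 0.4598 -0.0955  0.2185] w0.513 F [-0.8 -0.2 -1.9]
over t47.8 [0.6112 0.1144 0.2202] w0.514 F [-0.  -0.4 -1. ]
```

View pics/w10.png

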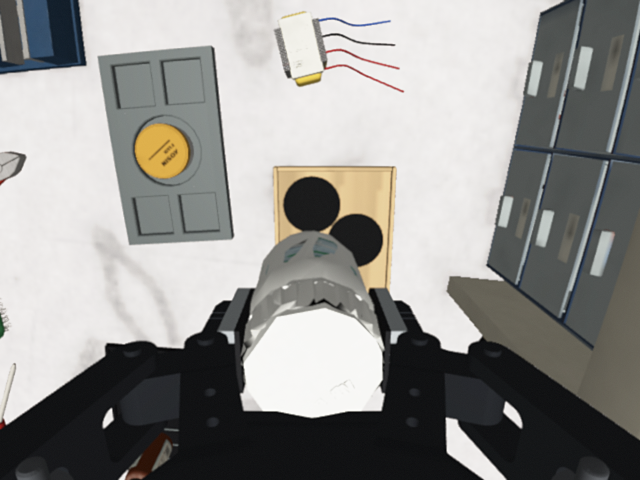

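The tin is seated: lid height 26.7 mm against 27 expected, 0.3 mm from the recess centre. The white bottle hangs upright, heading for the left mark. I lower it, checking the pose before release.

Run:
```python
from meas import *
T=[.6115,.1160]
arm.move_l(T+[.06],rate=.15);arm.dwell(.2);st("a")
for z in (.0445,.0435,.0425):
    arm.move_l(T+[z],rate=.04);arm.dwell(.1);st(z)
    if arm.get_state()["contact_force"][2]>5: break
arm.command_gripper(0.8,35);st("open");arm.dwell(.2)
arm.move_l(T+[.075],rate=.08);arm.move_l(T+[.22],rate=.25);st("up")
P=[.4647,-.180]
arm.goto(P+[.22],QD);arm.command_gripper(0.6,30);arm.move_l(P+[.043],rate=.13);arm.dwell(.1);st("down")
arm.command_gripper(0.0,30);st("closed")
arm.move_l(P+[.07],rate=.08);arm.move_l(P+[.235],rate=.2);st("up")
T=[.6187,.0478]
arm.goto(T+[.22],Q);arm.dwell(.2);st("over")
s=optics.snapshot("wrist");cv2.imwrite("pics/w11.png",s["pixels"]);pickle.dump(s,open("w11.pkl","wb"))
s=optics.snapshot("scene");cv2.imwrite("pics/s11.png",s["pixels"])
```

```text
a t49.3 [0.6124 0.1161 0.0612] w0.510 F [-0.4  0.1 -0.7]
0.0445 t49.9 [0.6113 0.116  0.0441] w0.517 F [-0.4  0.1 -1. ]
0.0435 t50.3 [0.6116 0.116  0.0436] w0.512 F [-0.5  0.2 -0.1]
0.0425 t50.6 [0.6117 0.116  0.0434] w0.506 F [-2.6  0.6  5. ]
open t51.0 [0.6114 0.116  0.0422] w0.800 F [-0.3 -0.7  0.4]
up t52.5 [0.6102 0.1159 0.2183] w0.803 F [-0.4 -0.5 -1.3]
down t55.7 [ 0.4654 -0.1804  0.0438] w0.599 F [ 0.7  0.1 -0.3]
closed t56.0 [ 0.4649 -0.1802  0.0437] w0.366 F [-1.9 -0.7  4.9]
up t57.4 [ 0.4636 -0.1795  0.2335] w0.366 F [-0.1 -0.3 -1.7]
over t58.7 [0.6185 0.0462 0.2203] w0.366 F [ 0.6 -0.3 -1.3]
```

View pics/w11.png

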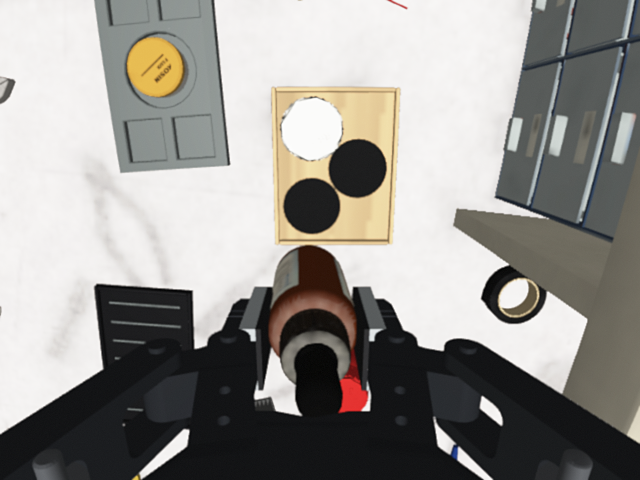

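View pics/s11.png

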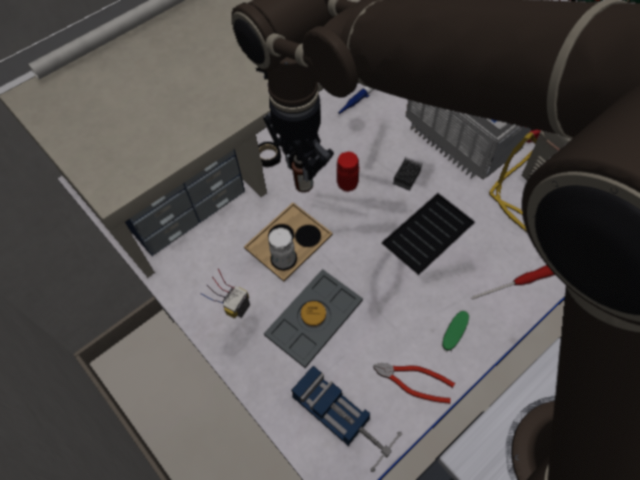

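The white bottle stands on the left mark at (312,128) and the amber one is held upright. I lower it onto the right mark.

Run:
```python
from meas import *
T=[.6187,.0482]
arm.move_l(T+[.06],rate=.15);arm.dwell(.2);st("a")
for z in (.0445,.0435,.0425):
    arm.move_l(T+[z],rate=.04);arm.dwell(.1);st(z)
    if arm.get_state()["contact_force"][2]>5: break
arm.command_gripper(0.6,30);st("open");arm.dwell(.2)
arm.move_l(T+[.08],rate=.08);arm.move_l(T+[.235],rate=.2);st("up")
arm.goto([.565,.08,.26],q(0.0));arm.dwell(.3);st("view")
for n in ("scene","wrist"):
    s=optics.snapshot(n);cv2.imwrite(f"pics/{n}12.png",s["pixels"]);pickle.dump(s,open(f"{n}12.pkl","wb"))
im=s["pixels"];H,S,V=cv2.split(cv2.cvtColor(im,cv2.COLOR_BGR2HSV))
def box(a,b,c,d):
    r=np.zeros((480,640),bool);r[a:b,c:d]=1;return r
print("white",circ(s,bigc(box(128,190,238,304)&(S<20)&(V>238)),.087))
c=bigc(box(140,170,335,368)&(V<45)&(S<100));print("bulb",circ(s,c,.10))
c=bigc(box(55,200,225,390)&(V<140)&(V>50)&(S>110)&((H<12)|(H>170)));print("shoulder",circ(s,cv2.convexHull(c),.070))
y=box(215,340,160,335)&(S>140)&(H>15)&(H<35)&(V>120);c=bigc(cv2.morphologyEx(y.astype(np.uint8),cv2.MORPH_OPEN,np.ones((3,3))));print("tin",circ(s,c,.027))
```

```text
a t60.2 [0.6196 0.0482 0.0612] w0.369 F [-0.8 -0.5 -0.5]
0.0445 t60.9 [0.6184 0.0482 0.044 ] w0.361 F [ 0.7  0.  -0.1]
0.0435 t61.2 [0.6187 0.0482 0.0438] w0.368 F [-1.9  0.   3.8]
0.0425 t61.6 [0.6187 0.0482 0.0437] w0.368 F [-3.6  0.4  8.3]
open t61.9 [0.6186 0.0482 0.0421] w0.600 F [ 0.9 -1.  -0. ]
up t63.6 [0.6175 0.0482 0.2333] w0.600 F [ 0.3  0.6 -0.6]
view t65.5 [0.5651 0.0799 0.2599] w0.601 F [-0.9  0.2  0.1]
white (array([0.61196952, 0.11590895]), np.float64(0.039591251206327185))
bulb (array([0.61858721, 0.04834987]), np.float64(0.012651373922416595))
shoulder (array([0.61860312, 0.04828267]), np.float64(0.032358514099537404))
tin (array([0.4793371 , 0.15243944]), np.float64(0.044801600152667466))
```

View pics/wrist12.png

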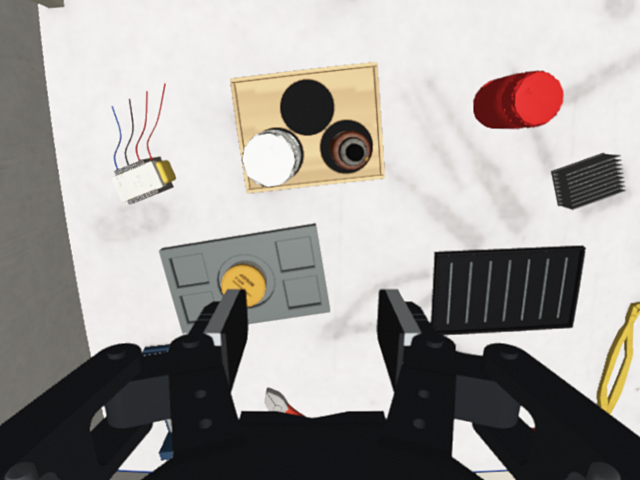

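View pics/scene12.png

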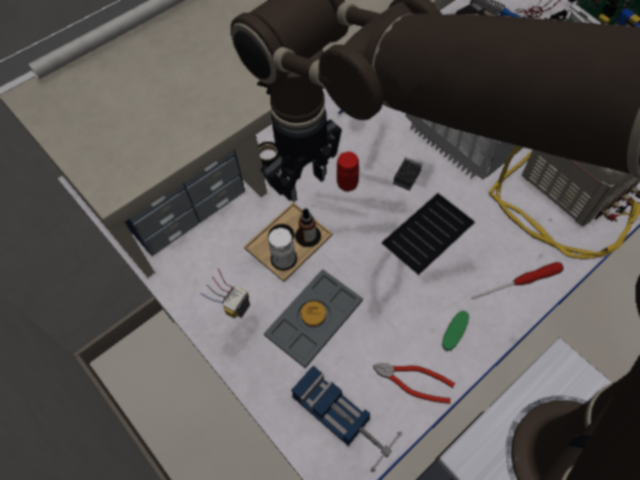

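The same view as before the job shows the white bottle at (272,158) and the amber at (350,152) upright on their marks. The rear mark is bare at (307,107) and the tin is in the recess at (242,286). The heatsink (588,181) and transformer (143,180) are at their old pixels.

Run:
```python
from h import *
arm.dwell(.3);print(arm.finish_job());st("end")
```

```text
the job is handed in; nothing more can be done
None
the job is handed in; nothing more can be done
```

The job is done and handed in, at about 66 s on the robot clock. I stood the amber and white bottles upright in the black tray and set the flux tin in the mat's round recess. I then put each bottle back on its own front mark, white on the left and amber on the right.

**Last checks:**
- **Bottles:** both stand upright, each within about 0.7 mm of where I measured it at the start.
- **Amber bottle against its mark:** its centre measures about 1.8 mm in y from the bare mark's centre. It measured about 2 mm off before the job too, so this is either how it stood or camera calibration. I aimed between the two readings, 0.5 mm from its original spot.
- **Tin:** it lies flat in the recess, with its lid 26.7 mm high (27 mm expected) and its centre 0.3 mm from the recess centre. The last view put it 1.8 mm off, but a finger partly hid the lid there.
- **Bystanders:** the transformer and heatsink are at the same pixels as in the first view from that pose.
- **Forces:** the highest reading I took was about 12 N, when setting the white bottle down in the black tray.

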